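# Drain one cup, show the other to the camera

### The arm

A 7-joint arm with a two-finger parallel gripper is mounted at the origin on the work surface. World frame = base frame: x ahead of the robot, y to its left, z up, the work surface at z = 0. Lengths are in m, angles in rad, forces in N, time in s.
With the tool pointing down it reaches from about 0.425 to 0.875 m from the base axis. Payload 4.7 kg.
Tool frame: the origin (TCP) lies midway between the tips of the shut fingers; the grasp point (between the pads) lies 19 mm behind it; z points along the fingers, x is the direction in which the jaws open and shut, and the axes are right-handed (so a half turn about z gives the same grasp; the last joint's range is limited). The gripper opens to 87 mm and grips with 3 to 60 N. Pads are 19 mm wide; open, the fingers measure 117 mm over their backs; the gripper's body (75 mm by 190 mm) begins 51 mm behind the grasp point.
Start: joints at [-1.282, 0.321, -0.07, 1.45, 0.023, 1.371, -0.057], TCP at [0.176, 0.626, 0.223] pointing down, gripper open.
Joint ranges: [-2.86, 2.86], [-0.3, 2.09], [-1.38, 1.24], [0.06, 2.45], [-1.56, 4.7], [0.09, 2.05], [-2.69, 2.69]. Speed limits (rad/s): [2.57, 2.57, 3.14, 3.14, 3.14, 3.14, 3.14].

### API

Orientations are given as a rotation vector (axis times angle).
In Python, from bench import get_state, eyes, ticket gives the robot as it stands.
- The arm moves only by the tool carry_out, never from a script. Its argument "motion" is a list of rows, each a list of 2 entries, a list of its own where there are three numbers: the shift along the world's x, y, z in m, then the turn about the world's z in rad. A call has 1 to 20 rows; each row is the pose to reach, as a shift and turn from the pose commanded when the call began; what a row does not reach only later rows make up. A row lasts 1/10 s, in which the tool goes at most 50 mm and 8.59 degrees, less where a joint would pass 70% of its speed; a pose out of reach is approached as far as the arm can. A call with a gripper value outside its range is refused whole. "grip" is the gripper command: -1 is fully open, 1 is shut, values between are in proportion, set as the call begins (left out, the last holds). The fingers move at their own pace and stop on an object; "squeeze" is the grip in N (left out, the last holds). Time passes only in rows, so rows that repeat a pose let the fingers close. It gives the time, the measured TCP pose, the force and the opening at its end, in the units of the state.
- get_state(): the state, without advancing time (a new reading comes with each control period).
- eyes.get_image(name): name is "scene" or "top" or "wrist"; returns a dict with "pixels" (480x640x3 uint8, blue, green, red), "mtx" (3x3 intrinsics, pixels), "extrinsics" (4x4, takes a point from camera to world coordinates). Camera axes: x right, y down, z forward; pixel columns grow to the right and rows downward; lengths in m; the calibration is good to about 2 mm. The wrist camera is an equidistant fisheye: a pixel r from the principal point sees the ray r / f radians off the axis. A picture is of the moment at which its call begins. There is no depth.
- ticket.close_job(): hands the job in, once; it reports no verdict.
The state is a dict: "time": time; "joint_positions": joint angles; "qd": joint speeds; "joint_torque": joint torques, N m; "position": TCP position; "tool_rot": TCP orientation; "ft_force": force on the tool from outside, world axes, zero at the start; "torque": the same for the moment, N m; "grip_width": opening from 0.0 (shut) to 1.0 (fully open).
Only numpy, scipy, OpenCV 4.12 (cv2) and the standard library are available. Lean on these libraries where they do the work, as an engineer would, in place of code of your own. Each camera call takes 0.05 s, during which the arm holds its last target. There are 200 camera calls.

### The job

Stand the freshly rinsed cup that lies on the low rest upside down over the bare drainer peg, rim down on the drainer's base, and let go of it. Then lift the dry cup off the other peg and hold it in the air before the small camera, which looks up at a slant: centred on the lens axis, the open mouth squarely facing the lens from about 12 cm away. Finish while still holding it there, motionless, and leave the other things on the table where they are.

Things in the scene. Friction and masses are not known exactly. Their poses are not given: they have to be found in the camera images.
- wet_cup: Plain steel tumbler, 56 mm outside diameter, 100 mm long, wall 2.5 mm, about 0.12 kg. Origin: centre of the closed end; +z runs along the axis to the open mouth. The rinsed one: lies level on the low rest, axis 46 mm above the table, mouth towards the robot (pointing 0.25 to 0.75 rad left of straight back).
- wet_cup_bottom (a point): centre of the closed end of that cup (same point and axes as the body)
- dry_cup: Plain steel tumbler, 56 mm outside diameter, 100 mm long, wall 2.5 mm, about 0.12 kg. Origin: centre of the closed end; +z runs along the axis to the open mouth. The dry one: stands upside down over a drainer peg, not always quite centred.
- dry_cup_mouth (a point): centre of the dry cup's open mouth, 100 mm from the closed end; same axes as the cup
- dry_cup_bottom (a point): centre of the closed end of the dry cup
- bare_peg: Fixed wooden drainer: round base 100 mm across, 12 mm thick, with an upright peg 26 mm in diameter, tapered at the tip, 87 mm above the table. Origin on the table under the peg, z up. An upside-down cup stands on the base round the peg, closed end 112 mm above the table. The one without a cup, left or right of the other, 150 mm or more away.
- full_peg: Fixed wooden drainer: round base 100 mm across, 12 mm thick, with an upright peg 26 mm in diameter, tapered at the tip, 87 mm above the table. Origin on the table under the peg, z up. An upside-down cup stands on the base round the peg, closed end 112 mm above the table. The one with the dry cup on it.
- rest: fixed low rest for a lying cup: dark wooden base 85 x 60 x 8 mm with two brass bars along its x axis, 36 mm apart, tops 23 mm above the table. Origin on the table under its middle; the lying cup's mouth points along -x.
- camera: stand of a fixed small camera at the far side of the table: round foot 90 mm across, post 12 mm thick. Origin on the table under the post, z up; the camera faces along its -x, towards the robot.
- camera_head: black camera head (66 mm wide, 46 mm high) fixed on that stand. Origin at the centre of the lens front, 85 mm above the table and 18 mm before the post. It looks along its own -x: towards the robot and 45 degrees upward. So a cup facing the lens has its mouth pointing along the head's +x, away from the robot and 45 degrees downward.
- olive_dish: bystander, to be left alone: small white flared dish with olives (fixed in it), 90 across, 30 high mm; origin at the centre of its underside
- fish_tin: bystander, to be left alone: flat oblong tin, 75 x 105 x 22 mm; origin at the centre of its underside
- pepper_mill: bystander, to be left alone: dark turned wooden mill, 54 across, 142 high mm; origin at the centre of its underside
- salt_pot: bystander, to be left alone: white lidded salt pot, 60 across, 52 high mm; origin at the centre of its underside
- jam_jar: bystander, to be left alone: amber glass jar with a brass cap, 64 across, 75 high mm; origin at the centre of its underside
- fork: bystander, to be left alone: steel table fork lying flat, 185 long, 22 wide, 5 thick mm; origin at the centre of its underside (for the fork: on its line, at the table, 95 mm from the handle's end)
There are look-alikes about, which are no part of the job. What is shaped like the dry_cup but purple is not meant.

How it is judged:
By the outcome, as a careful person would: the job done as asked, in the order asked, and still so for the second after the job is handed in, while the arm keeps its last pose, push and grip.
It also fails if it takes over 58 s, if anything falls off the work surface, if the arm or the gripper's body presses on something with over 40 N, if the wrist force passes 120 N, or if a joint passes its speed limit or range.

## Working session

There is one attempt and no reset: what is moved stays moved. The work goes in short steps, Python scripts to look and compute and a tool call to move; the robot and the scene stay as the last step left them, time stands still between calls to the robot, and variables do not carry over. Pictures are saved under pics/ and viewed, about 8 in all and at most 12, crops included, and the job is handed in when it is done.

Besides the shell and the picture viewer there is one more tool, called as name(argument=value, ...), one argument or row to a line, values as JSON. carry_out: Moves the arm, as the interface text tells. Its arguments: {"type":"object","properties":{"motion":{"type":"array","items":{"type":"array"}},"grip":{"type":"number"},"squeeze":{"type":"number"}},"required":["motion"]}

```bash
mkdir -p pics; cat > h.py <<'E'
import numpy as np, cv2
from bench import get_state, eyes, ticket
def snap(name,fn=None):
    d=eyes.get_image(name)
    if fn: cv2.imwrite('pics/'+fn,d['pixels'])
    np.savez('pics/'+name+'.npz',**{k:d[k] for k in('pixels','mtx','extrinsics')})
    return d
def ray(d,uv,fish=False):
    K,T=np.array(d['mtx']),np.array(d['extrinsics'])
    v=np.array([(uv[0]-K[0,2])/K[0,0],(uv[1]-K[1,2])/K[1,1]])
    if fish:
        r=np.hypot(*v); q=np.array([*(v/max(r,1e-9)*np.sin(r)),np.cos(r)])
    else: q=np.array([*v,1.])
    return T[:3,3],T[:3,:3]@q
def onz(d,uv,z,fish=False):
    o,r=ray(d,uv,fish); return o+r*(z-o[2])/r[2]
def proj(d,p,fish=False):
    K,T=np.array(d['mtx']),np.array(d['extrinsics']); q=T[:3,:3].T@(np.array(p)-T[:3,3])
    if fish:
        n=np.hypot(q[0],q[1]); th=np.arctan2(n,q[2]); v=q[:2]/max(n,1e-9)*th
    else: v=q[:2]/q[2]
    return np.array([v[0]*K[0,0]+K[0,2],v[1]*K[1,1]+K[1,2]])
E
python3 - <<'E'
from h import *
np.set_printoptions(precision=3,suppress=True)
for n in('top','scene'):
    d=snap(n,n+'0.png'); print(n,d['mtx'],d['extrinsics'])
print(get_state())
E
```

```text
top [[462.326   0.    320.114]
 [  0.    462.326 238.728]
 [  0.      0.      1.   ]] [[-0.028 -0.993  0.117  0.46 ]
 [-1.     0.028 -0.003 -0.029]
 [-0.001 -0.117 -0.993  1.139]
 [ 0.     0.     0.     1.   ]]
scene [[510.235   0.    320.899]
 [  0.    510.235 240.573]
 [  0.      0.      1.   ]] [[-0.751  0.546 -0.37   1.002]
 [ 0.66   0.608 -0.442  0.454]
 [-0.016 -0.576 -0.817  1.019]
 [ 0.     0.     0.     1.   ]]
{'time': 0.1, 'joint_positions': array([-1.282,  0.322, -0.07 ,  1.452,  0.023,  1.371, -0.057]), 'qd': array([ 0.   ,  0.001,  0.001, -0.004,  0.001, -0.002, -0.   ]), 'joint_torque': array([ -0.001, -49.257,  -0.406, -31.34 ,  -0.064,   0.04 ,   0.   ]), 'position': array([0.176, 0.625, 0.222]), 'tool_rot': array([ 2.504,  1.896, -0.002]), 'ft_force': array([-0.046,  0.665,  0.105]), 'torque': array([-0.053, -0.013, -0.011]), 'grip_width': 0.9995229559984679}
```

View pics/top0.png

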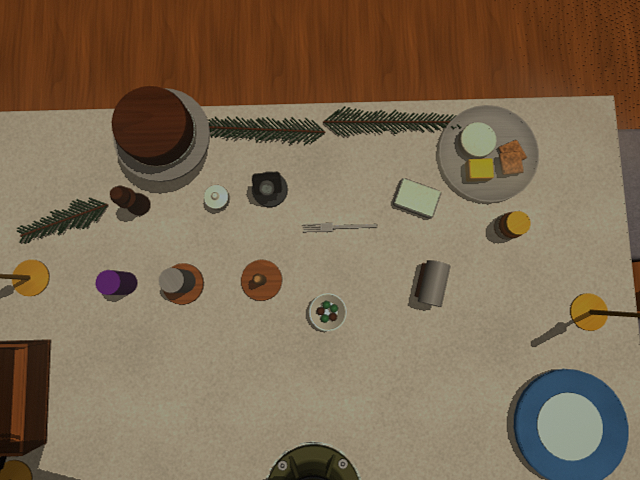

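View pics/scene0.png

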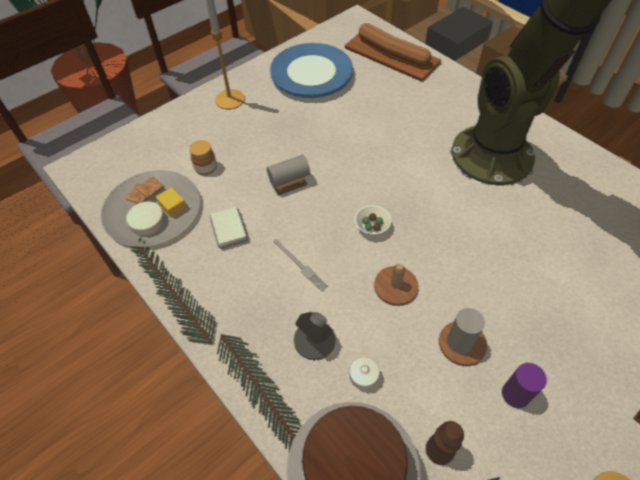

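```bash
python3 - <<'E'
from h import *
im=cv2.imread('pics/top0.png')
c=lambda x,y,w,h,s:cv2.resize(im[y:y+h,x:x+w],None,fx=s,fy=s,interpolation=cv2.INTER_CUBIC)
a=c(140,240,160,75,5); b=c(390,240,80,75,5); e=c(230,160,80,75,5)
cv2.imwrite('pics/crop1.png',cv2.resize(np.vstack([a[:375],np.hstack([b,e])]),(640,600)))
d=np.load('pics/top.npz')
print(proj(d,[.176,.626,.22]))
E
```

```text
[-20.52217687 453.48928035]
```

View pics/crop1.png

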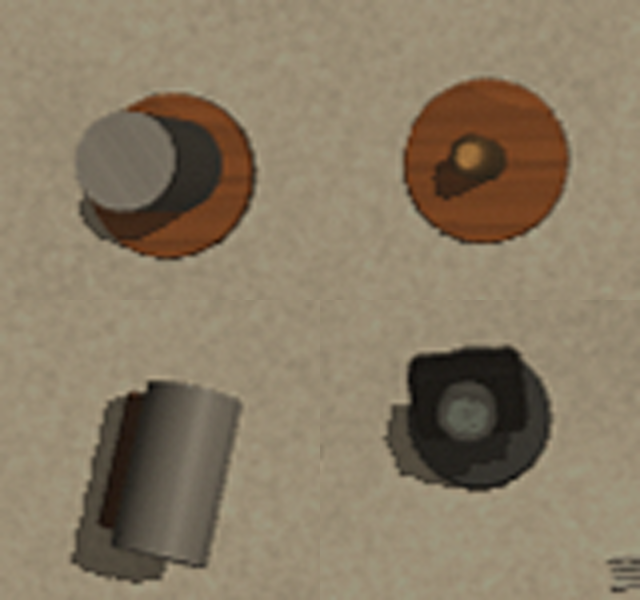

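```bash
python3 - <<'E'
from h import *
np.set_printoptions(precision=4,suppress=True)
d=np.load('pics/top.npz'); f=lambda u,v,z:onz(d,(u,v),z)
print('dry',f(171.5,280.3,.112),'base',f(183,283.8,.012))
print('bare base',f(261.75,280,.012),'tip',f(257.2,278.8,.087))
a,b=f(438.9,262.75,.046),f(430.1,303.75,.046); print('wet',a,b,np.linalg.norm(a-b),'dir',np.arctan2(*(b-a)[1::-1]))
foot=f(268.75,188.75,.008);lens=f(266.75,188,.085);print('foot',foot,'lens',lens,lens-foot)
l,r=f(230+(409-320)/4,160+57/4,.10),f(230+(519-320)/4,160+47/4,.10);print(l,r,l-r,np.arctan2(*(l-r)[:2]))
E
```

```text
dry [0.4974 0.2994 0.112 ] base [0.4919 0.3034 0.012 ]
bare base [0.4957 0.1123 0.012 ] tip [0.4963 0.1131 0.087 ]
wet [ 0.5235 -0.3114  0.046 ] [ 0.4281 -0.2852  0.046 ] 0.09887411535274065 dir 2.873707668946909
foot [0.7222 0.0923 0.008 ] lens [0.7062 0.0886 0.085 ] [-0.016  -0.0037  0.077 ]
[0.7359 0.1198 0.1   ] [0.74   0.0565 0.1   ] [-0.0041  0.0633  0.    ] -0.06472982507791422
```

carry_out(
  motion=[
    [[0.03,-0.035,0.0],0.0],
    [[0.06,-0.07,0.0],0.0],
    [[0.09,-0.105,0.0],0.0],
    [[0.12,-0.14,0.0],0.0],
    [[0.15,-0.175,0.0],0.0],
    [[0.17,-0.22,0.0],0.0],
    [[0.19,-0.265,0.0],0.0],
    [[0.21,-0.31,0.0],0.0],
    [[0.23,-0.355,0.0],0.0],
    [[0.25,-0.4,0.0],0.0],
    [[0.27,-0.445,0.0],0.0],
    [[0.28,-0.49,0.0],0.0],
    [[0.29,-0.538,0.0],0.0],
    [[0.295,-0.586,0.0],0.0],
    [[0.3,-0.634,0.0],0.0],
    [[0.305,-0.682,0.0],0.0],
    [[0.31,-0.73,0.0],0.0],
    [[0.315,-0.778,0.0],0.0],
    [[0.32,-0.826,0.0],0.0],
    [[0.325,-0.874,0.0],0.0],
  ],
  grip=-1,
)

```text
time: 2.1
position: [0.5012, -0.25, 0.2226]
tool_rot: [-2.504, -1.897, -0.001]
ft_force: [0.9, 0.8, -0.5]
grip_width: 1.0
```

carry_out(
  motion=[
    [[0.003,-0.04,-0.02],0.006],
    [[0.003,-0.058,-0.05],0.006],
    [[0.003,-0.058,-0.06],0.006],
    [[0.003,-0.058,-0.06],0.006],
    [[0.003,-0.058,-0.06],0.006],
  ],
)

```text
time: 2.6
position: [0.5052, -0.3048, 0.1631]
tool_rot: [-2.497, -1.906, -0.002]
ft_force: [-0.1, 0.7, 0.7]
grip_width: 0.999
```

```bash
python3 - <<'E'
from h import *
d=snap('wrist','w1.png'); s=get_state(); print(s['time'],s['position'],s['tool_rot'],s['joint_positions'])
print(d['mtx'][0,0])
for p in ([.5235,-.3114,.046],[.4281,-.2852,.046],[.5042,-.3061,.046]): print(proj(d,p,True))
t=snap('top'); 
E
```

```text
2.65 [ 0.50564878 -0.30488278  0.16367147] [2.49608645 1.90657938 0.00288571] [-0.18668104  0.29098782  0.81672749  1.70891025 -0.22481756  1.23720694
  1.98766239]
371.64829954431775
[311.35099712 257.17005198]
[311.54752658 130.09898371]
[311.37495415 232.83748435]
```

View pics/w1.png

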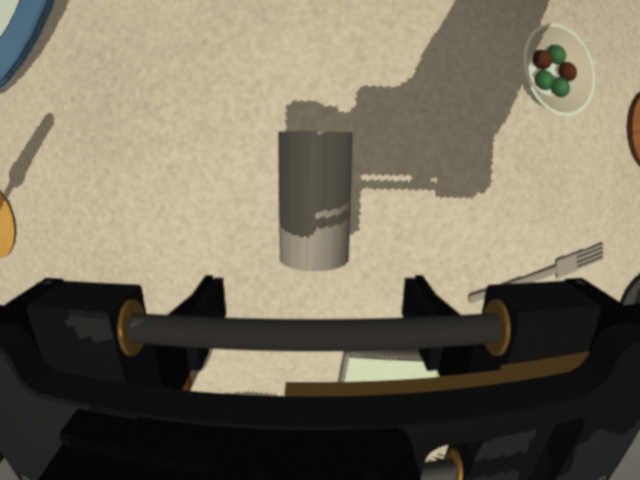

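carry_out(
  motion=[
    [[0.0,0.001,-0.045],0.0],
    [[0.0,0.001,-0.09],0.0],
    [[0.0,0.001,-0.12],0.0],
    [[0.0,0.001,-0.136],0.0],
    [[0.0,0.001,-0.136],0.0],
    [[0.0,0.001,-0.136],0.0],
  ],
)

```text
time: 3.3
position: [0.5057, -0.3058, 0.0283]
tool_rot: [2.497, 1.903, 0.002]
ft_force: [-0.5, -0.1, 1.1]
grip_width: 1.0
```

carry_out(
  motion=[
    [[0.0,0.0,0.0],0.0],
    [[0.0,0.0,0.0],0.0],
    [[0.0,0.0,0.0],0.0],
    [[0.0,0.0,0.0],0.0],
    [[0.0,0.0,0.0],0.0],
    [[0.0,0.0,0.0],0.0],
    [[0.0,0.0,0.0],0.0],
    [[0.0,0.0,0.0],0.0],
  ],
  grip=1,
  squeeze=6,
)

```text
time: 4.1
position: [0.5051, -0.3044, 0.0269]
tool_rot: [-2.498, -1.904, -0.002]
ft_force: [2.0, 5.1, 5.6]
grip_width: 0.649
```

carry_out(
  motion=[
    [[0.0,0.0,0.02],0.0],
    [[0.0,0.0,0.04],0.0],
    [[0.0,0.0,0.07],0.0],
    [[0.0,0.0,0.1],0.0],
    [[0.0,0.0,0.13],0.0],
    [[0.0,0.0,0.15],0.0],
    [[0.0,0.0,0.15],0.0],
    [[0.0,0.0,0.15],0.0],
    [[0.0,0.0,0.15],0.0],
    [[0.0,0.0,0.15],0.0],
    [[0.0,0.0,0.15],0.0],
  ],
)

```text
time: 5.2
position: [0.5038, -0.3052, 0.1755]
tool_rot: [-2.498, -1.903, 0.002]
ft_force: [0.7, 0.4, -1.7]
grip_width: 0.653
```

```bash
python3 - <<'E'
from h import *
a=snap('wrist')['pixels']; b=snap('scene')['pixels'][60:300,160:480]; c=snap('top')['pixels'][160:400,350:590]
s=get_state(); print(s['time'],s['position'],s['grip_width'],s['ft_force'])
u=np.hstack([cv2.resize(a,(400,300)),cv2.resize(b,(400,300))])
l=np.hstack([cv2.resize(c,(300,300)),np.zeros((300,500,3),np.uint8)])
cv2.imwrite('pics/m1.png',np.vstack([u,l]))
E
```

```text
5.35 [ 0.50420927 -0.30532851  0.17615505] 0.653862653710225 [-0.0469739  -0.07116633 -1.14863867]
```

View pics/m1.png

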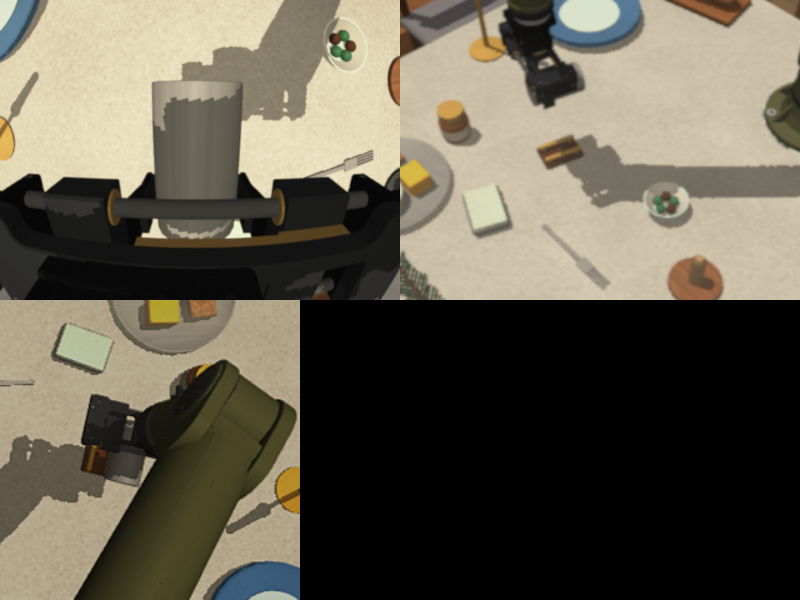

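carry_out(
  motion=[
    [[0.0,0.0,0.0],0.0],
    [[0.0,0.0,0.0],0.0],
    [[0.0,0.0,0.0],0.0],
    [[0.0,0.0,0.0],0.0],
    [[0.0,0.0,0.0],0.0],
    [[0.0,0.0,0.0],0.0],
    [[0.0,0.0,0.0],0.0],
  ],
  squeeze=3,
)

```text
time: 6.05
position: [0.5044, -0.3054, 0.1766]
tool_rot: [2.499, 1.904, 0.0]
ft_force: [0.3, 0.1, -1.3]
grip_width: 0.656
```

```bash
cat >> h.py <<'E'
def brow(d):
    g=d['pixels'][:240,250:385].mean(2); return np.round(g[20:230:15].mean(1)).astype(int)
E
python3 - <<'E'
from h import *
o=dict(np.load('pics/wrist.npz')); d=snap('wrist','w2.png'); s=get_state(); print(s['time'],s['position'],s['grip_width'],s['ft_force'],s['torque'])
print(np.abs(d['pixels'].astype(int)-o['pixels']).mean(), cv2.imread('pics/w2.png')[100:300:10,315].tolist())
E
```

```text
6.1 [ 0.50443032 -0.3053469   0.17659671] 0.6541496175818051 [-0.51357113 -0.34636912 -0.08354819] [ 0.00705593 -0.01967547  0.01523566]
1.6393576388888889 [[111, 132, 142], [111, 133, 142], [106, 127, 137], [154, 177, 188], [164, 188, 199], [164, 187, 197], [92, 104, 110], [91, 104, 110], [91, 104, 109], [91, 103, 108], [92, 104, 110], [89, 103, 108], [91, 103, 109], [90, 103, 108], [89, 102, 107], [89, 102, 108], [89, 101, 107], [89, 101, 106], [88, 101, 107], [88, 100, 107]]
```

carry_out(
  motion=[
    [[0.006,0.018,0.0],0.0],
    [[0.018,0.055,0.0],0.0],
    [[0.03,0.095,0.0],0.0],
    [[0.043,0.135,0.0],0.0],
    [[0.056,0.175,0.0],0.0],
    [[0.069,0.215,0.0],0.0],
    [[0.081,0.255,0.0],0.0],
    [[0.094,0.295,0.0],0.0],
    [[0.106,0.33,0.0],0.0],
    [[0.116,0.363,0.0],0.0],
    [[0.122,0.382,0.0],0.0],
    [[0.122,0.382,-0.02],0.0],
    [[0.122,0.382,-0.05],0.0],
    [[0.122,0.382,-0.08],0.0],
    [[0.122,0.382,-0.098],0.0],
    [[0.122,0.382,-0.098],0.0],
    [[0.122,0.382,-0.098],0.0],
  ],
  squeeze=6,
)

```text
time: 7.8
position: [0.6266, 0.0757, 0.079]
tool_rot: [2.499, 1.902, -0.0]
ft_force: [0.2, 0.4, -0.3]
grip_width: 0.65
```

```bash
python3 - <<'E'
from h import *
a=snap('wrist')['pixels']; b=snap('scene')['pixels'][180:420,260:580]
s=get_state(); print(s['time'],s['position'],s['tool_rot'],s['grip_width'],s['ft_force'])
cv2.imwrite('pics/m2.png',np.hstack([cv2.resize(a,(400,300)),cv2.resize(b,(400,300))]))
E
```

```text
7.9 [0.62761906 0.07622068 0.08026131] [2.49853705 1.90232281 0.00367471] 0.6488103758123425 [ 1.10046357e-04 -5.56129897e-01 -1.78792516e+00]
```

View pics/m2.png

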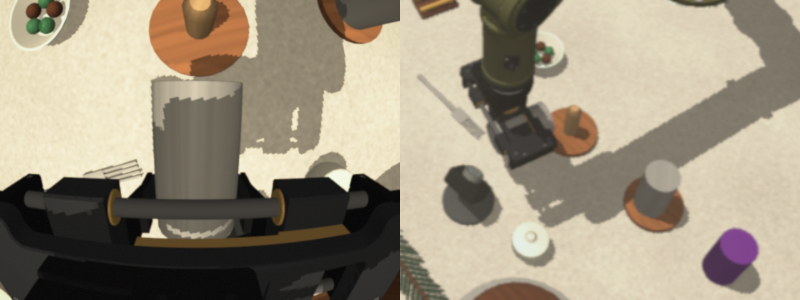

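carry_out(
  motion=[
    [[-0.012,0.003,0.0],0.0],
    [[-0.028,0.008,0.0],0.0],
    [[-0.0415,0.0115,0.0],0.0],
    [[-0.046,0.013,0.01],0.0],
    [[-0.0505,0.014,0.0195],0.0],
    [[-0.057,0.016,0.028],0.0],
    [[-0.064,0.0175,0.036],0.0],
    [[-0.0725,0.02,0.0425],0.0],
    [[-0.0815,0.0225,0.0485],0.0],
    [[-0.0915,0.025,0.0525],0.0],
    [[-0.1013,0.028,0.056],0.0],
    [[-0.112,0.031,0.0575],0.0],
    [[-0.1223,0.034,0.058],0.0],
    [[-0.133,0.037,0.0565],0.0],
    [[-0.143,0.0395,0.054],0.0],
    [[-0.143,0.0395,0.054],0.0],
    [[-0.143,0.0395,0.054],0.0],
  ],
  squeeze=4,
)

```text
time: 9.6
position: [0.483, 0.1163, 0.1324]
tool_rot: [-2.498, -1.904, 0.0]
ft_force: [-0.1, 0.1, -0.9]
grip_width: 0.654
```

```bash
python3 - <<'E'
from h import *
a=snap('wrist')['pixels']; b=snap('scene')['pixels'][180:420,260:580]
s=get_state(); print(s['time'],s['position'],s['tool_rot'],s['grip_width'],s['ft_force'])
cv2.imwrite('pics/m3.png',np.hstack([cv2.resize(a,(400,300)),cv2.resize(b,(400,300))]))
E
```

```text
9.7 [0.48360448 0.11603267 0.13257343] [2.49922679e+00 1.90338011e+00 3.41777812e-05] 0.648609482549379 [-0.92552347  0.5098131  -1.4018645 ]
```

View pics/m3.png

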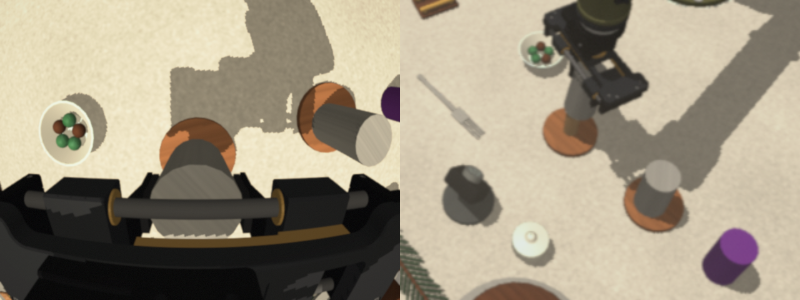

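carry_out(
  motion=[
    [[0.007,-0.002,0.0],0.0],
    [[0.013,-0.0035,0.0],0.0],
    [[0.013,-0.0035,-0.01],0.0],
    [[0.013,-0.0035,-0.025],0.0],
    [[0.013,-0.0035,-0.04],0.0],
    [[0.013,-0.0035,-0.05],0.0],
    [[0.013,-0.0035,-0.056],0.0],
    [[0.013,-0.0035,-0.06],0.0],
    [[0.013,-0.0035,-0.063],0.0],
    [[0.013,-0.0035,-0.063],0.0],
  ],
  squeeze=3,
)

```text
time: 10.7
position: [0.4965, 0.1126, 0.0695]
tool_rot: [2.499, 1.904, 0.0]
ft_force: [0.1, -0.4, -0.7]
grip_width: 0.652
```

carry_out(
  motion=[
    [[0.0,0.0,0.001],0.0],
    [[0.0,0.0,0.001],0.0],
    [[0.0,0.0,0.001],0.0],
    [[0.0,0.0,0.001],0.0],
    [[0.0,0.0,0.001],0.0],
    [[0.0,0.0,0.001],0.0],
  ],
  grip=-1,
)

```text
time: 11.3
position: [0.4964, 0.1127, 0.0707]
tool_rot: [-2.499, -1.904, -0.0]
ft_force: [-0.4, 0.2, 0.1]
grip_width: 0.989
```

carry_out(
  motion=[
    [[0.0,0.0,0.015],0.0],
    [[0.0,0.0,0.04],0.0],
    [[0.0,0.0,0.08],0.0],
    [[0.0,0.0,0.12],0.0],
    [[0.0,0.025,0.15],0.0],
    [[0.0,0.07,0.15],0.05],
    [[0.0,0.115,0.15],0.1],
    [[0.0,0.15,0.15],0.15],
    [[0.0,0.15,0.15],0.2],
    [[0.0,0.15,0.15],0.25],
    [[0.0,0.15,0.15],0.3],
    [[0.0,0.15,0.15],0.34],
    [[0.0,0.15,0.15],0.34],
    [[0.0,0.15,0.15],0.34],
  ],
)

```text
time: 12.7
position: [0.4963, 0.2626, 0.2205]
tool_rot: [-2.142, -2.298, 0.0]
ft_force: [-1.1, -0.0, -0.1]
grip_width: 1.0
```

```bash
python3 - <<'E'
from h import *
np.set_printoptions(precision=4,suppress=True)
w=snap('wrist','w4.png'); b=snap('scene','s4.png')['pixels'][180:420,260:580]
s=get_state(); print(s['time'],s['position'],s['tool_rot'],s['joint_positions'],s['ft_force'])
for p in ([.4974,.2994,.112],[.492,.3034,.012],[.496,.113,.112],[.7062,.0886,.085],[.7222,.0923,.0]):print(proj(w,p,True))
cv2.imwrite('pics/m4.png',np.vstack([w['pixels'][:360],np.hstack([cv2.resize(b,(320,240)),np.zeros((240,320,3),np.uint8)])]))
E
```

```text
12.8 [0.4964 0.2626 0.2206] [-2.1418 -2.2982 -0.0001] [-0.971   0.1368  0.4825  1.6947 -0.0654  1.326   1.1648] [-0.6925 -0.4738  0.2435]
[361.1945 241.2846]
[353.4918 208.4847]
[130.2896 223.7614]
[145.4949 398.8349]
[172.907 368.425]
```

View pics/m4.png

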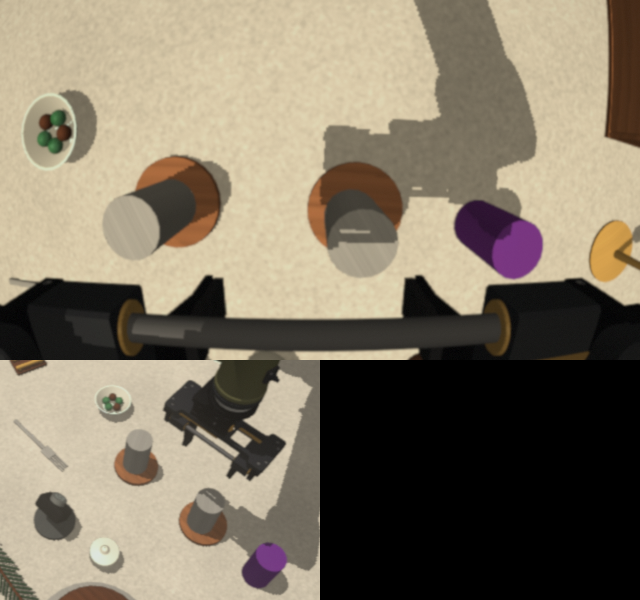

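```bash
python3 - <<'E'
from h import *
np.set_printoptions(precision=4,suppress=True)
d=snap('top'); g=d['pixels'].mean(2)
pts=[]
for x in range(252,288):
    col=g[160:200,x]; i=np.argmax(col<85)
    if i>0 : pts.append((x,160+i-1+(col[i-1]-85)/(col[i-1]-col[i])))
pts=np.array(pts);print(pts.T)
m=[p for p in pts if 255<=p[0]<=277]
vx,vy,x0,y0=cv2.fitLine(np.array(m,np.float32),cv2.DIST_HUBER,0,.01,.01).ravel();print(vx,vy)
p,q=(onz(d,(x,y0+(x-x0)*vy/vx),.11) for x in (255,277)); v=p-q; print('yaw',np.arctan2(-v[0],v[1]),v)
t=d['pixels'][150:225,230:310]; s=snap('scene')['pixels'][300:365,280:350]
cv2.imwrite('pics/cam.png',np.hstack([cv2.resize(t,(400,375),interpolation=2),cv2.resize(s,(400,375),interpolation=2)]))
E
```

```text
[[252.     253.     254.     255.     256.     257.     258.     259.
  260.     261.     262.     263.     264.     265.     266.     267.
  268.     269.     270.     271.     272.     273.     274.     275.
  276.     277.     278.     279.     280.     281.     282.     283.
  284.     285.     286.     287.    ]
 [175.2105 173.8868 173.3707 173.1515 173.1587 173.0546 172.8521 172.8488
  172.7849 172.7957 172.6356 172.2183 172.1105 171.6898 171.4021 171.3804
  171.4154 171.4049 171.4135 171.3962 171.4844 171.5813 171.4956 171.3667
  171.1022 171.2644 171.7429 172.565  174.5068 175.6957 176.6913 177.8195
  178.8545 180.7011 182.9    187.75  ]]
0.99479604 -0.10188618
yaw 0.07645710147935253 [-0.0038  0.0502  0.    ]
```

View pics/cam.png

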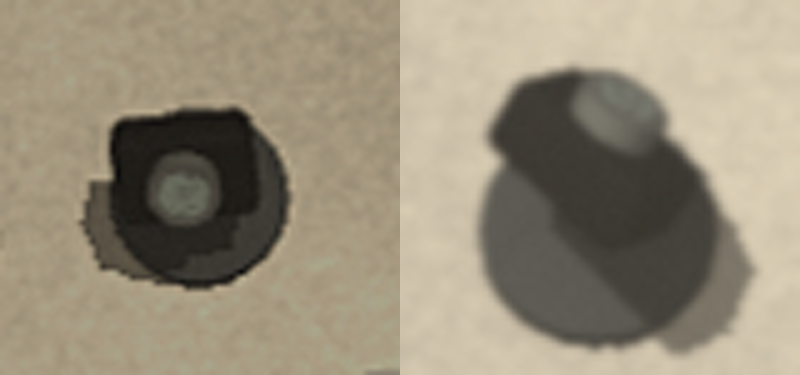

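carry_out(
  motion=[
    [[0.02,-0.035,0.02],0.0],
    [[0.04,-0.07,0.04],0.0],
    [[0.06,-0.11,0.04],0.0],
    [[0.09,-0.14,0.04],0.0],
    [[0.125,-0.165,0.04],0.0],
    [[0.165,-0.17,0.04],0.0],
    [[0.21,-0.17,0.04],0.0],
    [[0.25,-0.17,0.04],0.0],
    [[0.275,-0.17,0.04],0.0],
    [[0.28,-0.17,0.04],0.0],
    [[0.28,-0.17,0.04],0.0],
    [[0.28,-0.17,0.04],0.0],
  ],
)

```text
time: 14.1
position: [0.7756, 0.0926, 0.261]
tool_rot: [-2.141, -2.299, -0.0]
ft_force: [0.3, 0.3, -0.8]
grip_width: 0.997
```

```bash
python3 - <<'E'
from h import *
np.set_printoptions(precision=4,suppress=True)
w=snap('wrist','w5.png'); s=get_state(); print(s['time'],s['position'],s['tool_rot'],w['extrinsics'])
for p in ([.7062,.0886,.085],[.7222,.0923,.008],[.496,.113,.112]):print(proj(w,p,True))
u,v=proj(w,[.7062,.0886,.085],True).astype(int); x,y=max(u-100,0),max(v-75,0); print(x,y)
cv2.imwrite('pics/c5.png',cv2.resize(w['pixels'][y:y+150,x:x+200],(800,600),interpolation=2))
E
```

```text
14.15 [0.7756 0.0929 0.2615] [-2.1406 -2.299  -0.0012] [[-0.0723  0.9583  0.2765  0.6989]
 [ 0.9974  0.0693  0.0204  0.0873]
 [ 0.0004  0.2772 -0.9608  0.4228]
 [ 0.      0.      0.      1.    ]]
[314.2407 141.7977]
[316.3665 154.818 ]
[359.0537 -77.8429]
214 66
```

View pics/c5.png

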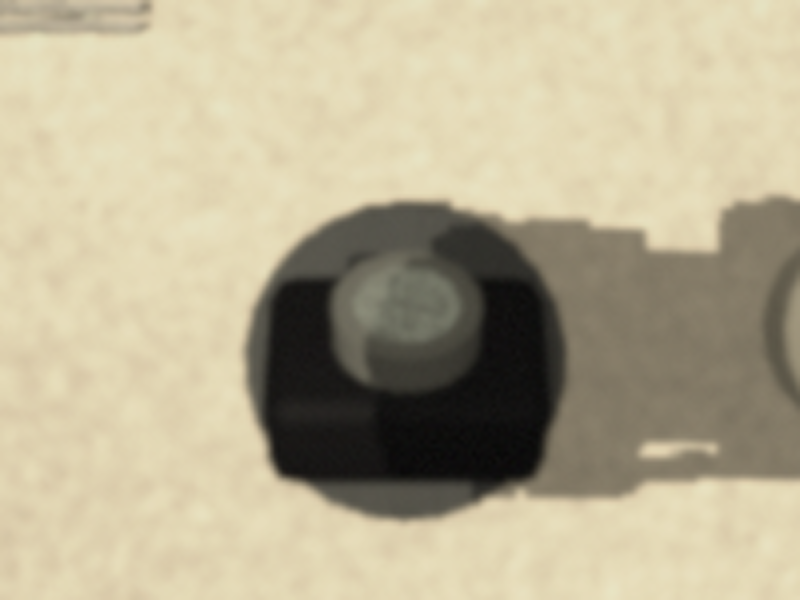

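carry_out(
  motion=[
    [[-0.025,0.015,0.0],0.0],
    [[-0.06,0.04,0.0],0.0],
    [[-0.1,0.068,0.0],0.0],
    [[-0.14,0.098,0.0],0.0],
    [[-0.18,0.128,0.0],0.0],
    [[-0.218,0.158,-0.01],0.0],
    [[-0.25,0.187,-0.03],0.0],
    [[-0.273,0.204,-0.06],0.0],
    [[-0.278,0.207,-0.09],0.0],
    [[-0.278,0.207,-0.12],0.0],
    [[-0.278,0.207,-0.15],0.0],
    [[-0.278,0.207,-0.175],0.0],
    [[-0.278,0.207,-0.195],0.0],
    [[-0.278,0.207,-0.202],0.0],
    [[-0.278,0.207,-0.202],0.0],
    [[-0.278,0.207,-0.202],0.0],
  ],
)

```text
time: 15.75
position: [0.4988, 0.3001, 0.06]
tool_rot: [-2.141, -2.299, -0.004]
ft_force: [-0.7, -0.8, 0.7]
grip_width: 1.003
```

carry_out(
  motion=[
    [[0.0,0.0,0.0],0.0],
    [[0.0,0.0,0.0],0.0],
    [[0.0,0.0,0.0],0.0],
    [[0.0,0.0,0.0],0.0],
    [[0.0,0.0,0.0],0.0],
    [[0.0,0.0,0.0],0.0],
    [[0.0,0.0,0.0],0.0],
    [[0.0,0.0,0.0],0.0],
  ],
  grip=1,
  squeeze=8,
)

```text
time: 16.55
position: [0.4985, 0.2998, 0.0587]
tool_rot: [-2.141, -2.299, -0.001]
ft_force: [-0.9, 0.3, 0.6]
grip_width: 0.653
```

carry_out(
  motion=[
    [[0.0,0.001,0.02],0.0],
    [[0.0,0.002,0.055],0.0],
    [[0.0,0.0034,0.085],0.0],
    [[0.0,0.0034,0.093],0.0],
    [[0.02,0.005,0.093],0.0],
    [[0.049,0.0074,0.093],0.0],
    [[0.052,0.0074,0.08],0.0],
    [[0.052,0.0074,0.058],0.0],
    [[0.045,0.0068,0.058],0.0],
    [[0.038,0.0064,0.058],0.0],
    [[0.032,0.0061,0.058],0.0],
    [[0.025,0.0056,0.061],0.0],
    [[0.018,0.0051,0.0635],0.0],
    [[0.0107,0.0046,0.0645],0.0],
    [[0.0032,0.004,0.0653],0.0],
    [[-0.0042,0.0035,0.0645],0.0],
    [[-0.0116,0.003,0.0632],0.0],
    [[-0.0116,0.003,0.0632],0.0],
    [[-0.0116,0.003,0.0632],0.0],
  ],
  squeeze=6,
)

```text
time: 18.45
position: [0.4862, 0.3029, 0.1216]
tool_rot: [-2.14, -2.299, 0.001]
ft_force: [-0.0, -0.4, -1.3]
grip_width: 0.633
```

carry_out(
  motion=[
    [[0.0,0.0,0.0],0.0],
    [[0.0,0.0,0.03],0.0],
    [[0.0,0.0,0.06],0.0],
    [[0.0,0.0,0.08],0.0],
    [[0.0,0.0,0.08],0.0],
  ],
  squeeze=30,
)

```text
time: 18.95
position: [0.4887, 0.3036, 0.2048]
tool_rot: [2.141, 2.298, 0.009]
ft_force: [-0.0, -0.0, -2.1]
grip_width: 0.622
```

```bash
python3 - <<'E'
from h import *
np.set_printoptions(precision=4,suppress=True)
w=snap('wrist','w6.png'); b=snap('scene','s6.png'); t=snap('top','t6.png'); s=get_state(); print(s['time'],s['position'],s['tool_rot'],s['grip_width'],s['ft_force'])
G=np.array(s['position'])+[0,0,.019]
for d,f in((w,True),(b,False),(t,False)): print(proj(d,G,f))
u,v=proj(b,G).astype(int); u2,v2=proj(t,G).astype(int)
bb=b['pixels'][v-60:v+60,u-80:u+80]; tt=t['pixels'][v2-60:v2+60,u2-80:u2+80]; print(u,v,u2,v2)
cv2.imwrite('pics/m6.png',np.vstack([np.hstack([cv2.resize(bb,(400,300),interpolation=2),cv2.resize(tt,(400,300),interpolation=2)]),np.hstack([cv2.resize(w['pixels'],(400,300)),np.zeros((300,400,3),np.uint8)])]))
E
```

```text
19.1 [0.4862 0.3023 0.2005] [-2.1407 -2.2988  0.0028] 0.6281370592938091 [ 0.1961  0.9385 -0.5802]
[310.4086 307.5742]
[489.0989 288.7015]
[152.5871 284.5073]
489 288 152 284
```

View pics/m6.png

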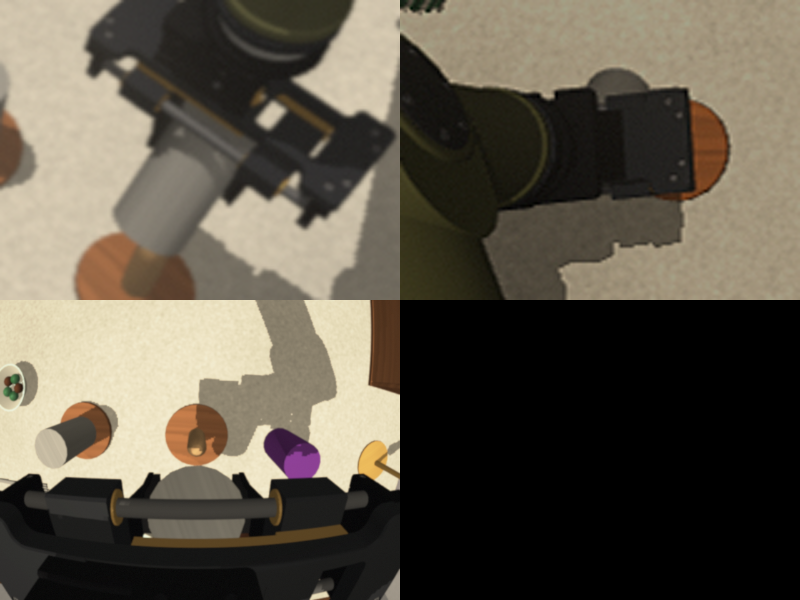

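```bash
cat > fit.py <<'E'
from h import *
from scipy.optimize import differential_evolution
np.set_printoptions(precision=4,suppress=True)
psi=.072; f=np.array([np.cos(psi),np.sin(psi),0]); lat=np.array([-np.sin(psi),np.cos(psi),0]); Z=np.array([0,0,1.])
ang=np.linspace(0,2*np.pi,60)
def sil(d,fish,B,th,shape):
    a=f*np.sin(th)-Z*np.cos(th); n=f*np.cos(th)+Z*np.sin(th)
    P=[B+a*h+.028*(lat*np.cos(t)+n*np.sin(t)) for h in(0,.1) for t in ang]
    uv=np.array([proj(d,p,fish) for p in P],np.float32)
    m=np.zeros(shape,np.uint8); cv2.fillConvexPoly(m,cv2.convexHull((uv*16).astype(np.int32)),1,shift=4); return m
def run(save=None,names=('scene','wrist','top')):
    s=get_state(); G=np.array(s['position'])+[0,0,.019]; V=[]
    for n in names:
        d=snap(n); fish=n=='wrist'; u,v=proj(d,G,fish).astype(int); R=130 if fish else 60
        ys,xs=slice(max(v-R,0),v+R),slice(max(u-R,0),u+R)
        hsv=cv2.cvtColor(d['pixels'],cv2.COLOR_BGR2HSV)
        cup=(hsv[...,1]<50)&(hsv[...,2]>70); bg=(hsv[...,1]>=50)&(hsv[...,2]>85)
        cup=cv2.morphologyEx(cup.astype(np.uint8),cv2.MORPH_OPEN,np.ones((3,3)))>0
        lab,st=cv2.connectedComponentsWithStats((cup[ys,xs]).astype(np.uint8))[1:3]
        k=1+np.argmax(st[1:,4]); V.append((d,fish,ys,xs,lab==k,bg[ys,xs],1/ (4 if fish else 1)))
    def cost(p,parts=False):
        B=G+f*p[0]+Z*p[1]; c=[]
        for d,fish,ys,xs,cup,bg,w in V:
            m=sil(d,fish,B,p[2],(480,640))[ys,xs]>0; c.append(w*((cup&~m).sum()+(bg&m).sum()))
        return c if parts else sum(c)
    r=differential_evolution(cost,[(-.06,.01),(-.01,.05),(.3,1.3)],maxiter=25,popsize=8,seed=1)
    p=r.x; a=f*np.sin(p[2])-Z*np.cos(p[2]); B=G+f*p[0]+Z*p[1]
    print('t',s['time'],'tcp',s['position'],'p',p,'deg',np.degrees(p[2]),'cost',cost(p,True),[v[4].sum() for v in V])
    print('bottom',B,'mouth',B+.1*a,'mouth-tcp',B+.1*a-s['position'],'G axial',(G-B)@a,'G perp',(G-B)@(f*np.cos(p[2])+Z*np.sin(p[2])))
    if save:
        o=[]
        for d,fish,ys,xs,cup,bg,w in V:
            im=d['pixels'].copy(); m=sil(d,fish,B,p[2],(480,640)); c=cv2.findContours(m,0,1)[0]; cv2.drawContours(im,c,-1,(0,0,255),1)
            q=im[ys,xs]; q[cup]=q[cup]//2+np.array([0,127,0],np.uint8); o.append(cv2.resize(q,(390,390*q.shape[0]//q.shape[1]))[:390])
        H=max(x.shape[0] for x in o); cv2.imwrite('pics/'+save,np.hstack([np.pad(x,((0,H-x.shape[0]),(0,0),(0,0))) for x in o[:2]]))
E
python3 -c "
from fit import *
run()
run(names=('scene',))"
```

```text
Traceback (most recent call last):
  File "fit.py", line 20, in run
    k=1+np.argmax(st[1:,4]); V.append((d,fish,ys,xs,lab==k,bg[ys,xs],1/ (4 if fish else 1)))
        ~~~~~~~~~^^^^^^^^^^
ValueError: attempt to get argmax of an empty sequence
```

```bash
python3 - <<'E'
import cv2
for f,pts in(('s6.png',[(475,292),(465,310),(485,290),(450,260),(500,330),(460,350)]),('w6.png',[(313,300),(280,310),(340,350),(313,200)]),('t6.png',[(239-1,90),(158,258),(240,250)])):
    im=cv2.imread('pics/'+f);h=cv2.cvtColor(im,cv2.COLOR_BGR2HSV)
    print(f,[(p,h[p[1],p[0]].tolist()) for p in pts])
E
```

```text
s6.png [((475, 292), [19, 34, 129]), ((465, 310), [20, 34, 135]), ((485, 290), [21, 31, 106]), ((450, 260), [20, 44, 210]), ((500, 330), [19, 42, 116]), ((460, 350), [12, 144, 154])]
w6.png [((313, 300), [21, 43, 113]), ((280, 310), [21, 44, 110]), ((340, 350), [20, 34, 68]), ((313, 200), [12, 159, 181])]
t6.png [((238, 90), [12, 194, 104]), ((158, 258), [18, 54, 81]), ((240, 250), [20, 61, 160])]
```

```bash
python3 - <<'E'
t=open('fit.py').read()
t=t.replace("cup=(hsv[...,1]<50)&(hsv[...,2]>70); bg=(hsv[...,1]>=50)&(hsv[...,2]>85)",
"hsv=cv2.medianBlur(hsv,5); S,W=hsv[...,1],hsv[...,2]; cup=((S<52)&(W>60)&(W<165)) if fish else ((S<38.5)&(W>85)&(W<185)); bg=((W>165)|((S>60)&(W>85))) if fish else ((W>85)&~cup)")
t=t.replace("names=('scene','wrist','top')","names=('scene','wrist')")
open('fit.py','w').write(t)
E
python3 -c "
from fit import *
run('fit1.png')
run(names=('scene',))
run(names=('wrist',))"
```

```text
t 19.25 tcp [0.4861 0.3022 0.2002] p [-0.0049  0.0313  0.392 ] deg 22.460239906556648 cost [np.float64(80.0), np.float64(846.5)] [np.int64(1370), np.int64(8871)]
bottom [0.4812 0.3018 0.2505] mouth [0.5193 0.3046 0.1581] mouth-tcp [ 0.0333  0.0024 -0.0421] G axial 0.03075868441233161 G perp -0.007454597120685764
t 19.35 tcp [0.4863 0.3023 0.2007] p [-0.0102  0.0303  0.5238] deg 30.010769063183186 cost [np.float64(64.0)] [np.int64(1357)]
bottom [0.4762 0.3016 0.25  ] mouth [0.526  0.3052 0.1634] mouth-tcp [ 0.0397  0.0029 -0.0373] G axial 0.031351364522507474 G perp -0.0063592895478972854
t 19.4 tcp [0.4865 0.3024 0.201 ] p [-0.0116  0.0327  1.0281] deg 58.902944975193854 cost [np.float64(830.25)] [np.int64(8842)]
bottom [0.4749 0.3015 0.2527] mouth [0.5603 0.3077 0.201 ] mouth-tcp [0.0738 0.0053 0.0001] G axial 0.02687033906152224 G perp -0.022016420541929916
```

```bash
python3 - <<'E'
t=open('fit.py').read()
t=t.replace("    r=differential","    if prof:\n        from scipy.optimize import minimize\n        for th in np.radians([20,25,30,35,40,45,50,55]):\n            q=min((minimize(lambda x:cost([x[0],x[1],th]),x0,method='Nelder-Mead',options=dict(initial_simplex=np.array(x0)+[[0,0],[.008,0],[0,.008]])) for x0 in([-.012,.03],[-.025,.025])),key=lambda q:q.fun); print(round(np.degrees(th)),q.fun,q.x)\n    r=differential")
t=t.replace("save=None,","save=None,prof=0,")
open('fit.py','w').write(t)
E
python3 - <<'E'
from fit import *
run(prof=1,names=('scene',))
w=np.load('pics/wrist.npz')['pixels']; h=cv2.medianBlur(cv2.cvtColor(w,cv2.COLOR_BGR2HSV),5)
for y in range(245,300,6): print(y,[tuple(h[y,x,1:]) for x in range(215,415,20)])
E
```

```text
20 77.0 [-0.0039  0.0292]
25 73.0 [-0.0082  0.0295]
30 59.0 [-0.0107  0.0299]
35 68.0 [-0.0171  0.0227]
40 79.0 [-0.0194  0.0219]
45 82.0 [-0.02    0.0211]
50 95.0 [-0.0211  0.022 ]
55 112.0 [-0.02    0.0213]
t 19.45 tcp [0.4866 0.3025 0.2012] p [-0.0162  0.0233  0.5962] deg 34.15827132725598 cost [np.float64(59.0)] [np.int64(1316)]
bottom [0.4704 0.3013 0.2434] mouth [0.5264 0.3053 0.1607] mouth-tcp [ 0.0398  0.0029 -0.0405] G axial 0.02834895463880524 G perp 0.0003639373762718296
245 [(np.uint8(41), np.uint8(241)), (np.uint8(44), np.uint8(238)), (np.uint8(40), np.uint8(242)), (np.uint8(151), np.uint8(185)), (np.uint8(160), np.uint8(182)), (np.uint8(124), np.uint8(236)), (np.uint8(159), np.uint8(183)), (np.uint8(158), np.uint8(108)), (np.uint8(55), np.uint8(143)), (np.uint8(45), np.uint8(237))]
251 [(np.uint8(41), np.uint8(241)), (np.uint8(44), np.uint8(238)), (np.uint8(41), np.uint8(241)), (np.uint8(48), np.uint8(239)), (np.uint8(159), np.uint8(185)), (np.uint8(125), np.uint8(233)), (np.uint8(159), np.uint8(180)), (np.uint8(78), np.uint8(166)), (np.uint8(56), np.uint8(147)), (np.ui
[... 1840 characters left out ...]
p.uint8(113)), (np.uint8(26), np.uint8(18)), (np.uint8(56), np.uint8(140))]
293 [(np.uint8(45), np.uint8(237)), (np.uint8(21), np.uint8(12)), (np.uint8(45), np.uint8(111)), (np.uint8(44), np.uint8(109)), (np.uint8(43), np.uint8(113)), (np.uint8(43), np.uint8(113)), (np.uint8(42), np.uint8(115)), (np.uint8(45), np.uint8(113)), (np.uint8(40), np.uint8(40)), (np.uint8(39), np.uint8(13))]
299 [(np.uint8(43), np.uint8(240)), (np.uint8(28), np.uint8(11)), (np.uint8(44), np.uint8(112)), (np.uint8(44), np.uint8(110)), (np.uint8(45), np.uint8(114)), (np.uint8(43), np.uint8(113)), (np.uint8(44), np.uint8(115)), (np.uint8(43), np.uint8(113)), (np.uint8(44), np.uint8(113)), (np.uint8(32), np.uint8(11))]
```

```bash
python3 - <<'E'
t=open('fit.py').read()
t=t.replace("((S<52)&(W>60)&(W<165))","((S<50)&(W>95)&(W<135))").replace("((W>165)|((S>60)&(W>85)))","((W>165)|(S>100))")
t=t.replace("        hsv=cv2.cvt","        if fish: ys,xs=slice(255,330),slice(215,415)\n        hsv=cv2.cvt").replace("1/ (4 if fish else 1)","1/(4 if fish else 1)")
open('fit.py','w').write(t)
E
python3 - <<'E'
from fit import *
run(prof=1,save='fit2.png')
E
```

```text
20 89.5 [-0.0047  0.0297]
25 79.25 [-0.006   0.0328]
30 87.0 [-0.0072  0.0358]
35 93.5 [-0.0086  0.0378]
40 99.25 [-0.0099  0.0395]
45 121.75 [-0.011  0.04 ]
50 142.25 [-0.0111  0.037 ]
55 166.5 [-0.0119  0.0353]
t 19.5 tcp [0.4866 0.3025 0.2014] p [-0.0069  0.0346  0.4983] deg 28.548792604135546 cost [np.float64(71.0), np.float64(4.5)] [np.int64(1313), np.int64(5507)]
bottom [0.4797 0.302  0.2549] mouth [0.5274 0.3055 0.1671] mouth-tcp [ 0.0408  0.0029 -0.0343] G axial 0.033663602735938464 G perp -0.010445067797583859
```

carry_out(
  motion=[
    [[-0.0284,-0.002,0.0],0.0],
    [[-0.0284,-0.002,-0.04],0.0],
    [[-0.0284,-0.002,-0.07],0.0],
    [[-0.0284,-0.002,-0.0852],0.0],
    [[-0.0284,-0.002,-0.0852],0.0],
    [[-0.019,-0.0014,-0.0855],0.0],
    [[-0.012,-0.001,-0.0848],0.0],
    [[-0.005,-0.0004,-0.0842],0.0],
    [[0.002,0.0,-0.085],0.0],
    [[0.009,0.0006,-0.0862],0.0],
    [[0.0136,0.001,-0.0862],0.0],
    [[0.0136,0.001,-0.0862],0.0],
    [[0.0136,0.001,-0.0862],0.0],
  ],
  squeeze=6,
)

```text
time: 20.9
position: [0.5005, 0.3034, 0.1154]
tool_rot: [2.141, 2.299, -0.001]
ft_force: [-0.4, 0.2, -2.1]
grip_width: 0.634
```

```bash
python3 - <<'E'
import fit
src=open('fit.py').read().replace('(.3,1.3)','(-.6,1.0)'); exec(src)
run()
E
```

```text
t 20.9 tcp [0.5005 0.3034 0.1154] p [-0.006   0.0406  0.1038] deg 5.949906429245524 cost [np.float64(100.0), np.float64(11.0)] [np.int64(458), np.int64(5325)]
bottom [0.4945 0.303  0.1751] mouth [0.5048 0.3037 0.0756] mouth-tcp [ 0.0043  0.0003 -0.0398] G axial 0.041051249349925496 G perp 0.0017798542499142126
```

carry_out(
  motion=[
    [[-0.006,0.0,0.0],0.0],
    [[-0.012,0.0,0.0],0.0],
    [[-0.012,0.0,-0.015],0.0],
    [[-0.012,0.0,-0.03],0.0],
    [[-0.012,0.0,-0.042],0.0],
    [[-0.012,0.0,-0.05],0.0],
    [[-0.012,0.0,-0.056],0.0],
    [[-0.012,0.0,-0.06],0.0],
    [[-0.012,0.0,-0.064],0.0],
    [[-0.012,0.0,-0.064],0.0],
  ],
  squeeze=4,
)

```text
time: 22.0
position: [0.49, 0.3033, 0.0521]
tool_rot: [2.141, 2.297, 0.003]
ft_force: [1.3, -0.4, 1.8]
grip_width: 0.634
```

carry_out(
  motion=[
    [[0.0,0.0,0.0],0.0],
    [[0.0,0.0,0.0],0.0],
    [[0.0,0.0,0.0],0.0],
    [[0.0,0.0,0.0],0.0],
    [[0.0,0.0,0.0],0.0],
    [[0.0,0.0,0.05],0.0],
    [[0.0,0.0,0.1],0.0],
    [[0.0,0.0,0.13],0.0],
    [[0.0,0.0,0.13],0.0],
  ],
  grip=-1,
)

```text
time: 22.9
position: [0.4912, 0.3053, 0.187]
tool_rot: [2.141, 2.298, 0.015]
ft_force: [0.4, 0.9, -0.4]
grip_width: 1.001
```

```bash
python3 - <<'E'
from h import *
np.set_printoptions(precision=4,suppress=True)
w=snap('wrist','w7.png'); s=get_state(); print(s['time'],s['position'])
h=cv2.medianBlur(cv2.cvtColor(w['pixels'],cv2.COLOR_BGR2HSV),5); S,W=h[...,1],h[...,2]
m=((S<52)&(W>60)).astype(np.uint8)
c=proj(w,[.495,.3034,.112],True); print(c,proj(w,[.505,.3034,.112],True))
for y in range(180,330,8): print(y,' '.join('%d/%d'%(S[y,x],W[y,x]) for x in range(230,400,12)))
E
```

```text
22.95 [0.4897 0.3045 0.1841]
[309.2533 254.7586] [308.2462 268.5844]
180 52/226 54/222 53/224 50/227 158/174 161/176 161/175 161/97 161/97 161/89 76/109 56/125 56/127 56/128 56/124
188 54/222 54/221 52/226 54/223 160/171 160/171 158/165 143/93 160/98 160/98 161/98 56/130 56/127 56/130 56/127
196 55/220 54/224 54/223 157/169 160/168 150/146 45/68 44/69 46/67 161/92 160/92 60/120 55/127 56/129 55/127
204 52/225 52/225 53/225 161/176 161/174 46/67 45/68 47/70 46/67 148/88 161/92 132/92 55/126 56/188 56/166
212 54/222 54/223 54/223 161/160 160/158 46/65 45/73 44/81 46/67 51/65 161/95 158/95 56/188 56/219 56/218
220 54/222 54/222 53/224 161/179 136/131 45/96 44/99 45/103 46/100 46/66 161/90 157/91 55/220 54/223 52/226
228 52/226 54/221 52/225 161/166 49/91 45/98 44/99 46/100 45/99 45/100 161/98 147/162 54/223 56/218 54/223
236 52/226 54/223 54/224 159/167 45/98 45/97 45/98 46/99 45/100 44/99 157/159 62/206 56/219 55/221 54/223
244 54/221 54/224 54/223 57/222 46/98 46/97 45/96 44/98 46/116 46/115 97/149 54/223 55/221 54/222 54/222
252 54/221 54/222 53/225 52/227 45/97 46/99 45/96 46/98 46/
[... 307 characters left out ...]
7/175 47/172 46/176 48/180 52/225 54/221 54/221 54/223 51/227
284 54/222 52/224 52/225 52/226 54/223 52/193 47/178 47/172 47/175 52/224 54/222 54/221 54/222 54/221 54/222
292 53/224 54/223 54/223 54/224 51/227 52/226 54/222 54/220 52/226 52/226 52/224 53/224 54/223 53/224 54/223
300 52/225 52/225 54/221 53/224 53/224 52/225 51/227 52/226 48/228 54/221 52/225 51/226 52/225 54/224 54/223
308 54/223 56/219 56/219 54/223 53/224 55/220 52/226 54/223 54/223 54/223 52/225 54/223 52/226 53/224 53/224
316 55/202 55/216 52/223 55/220 55/220 54/222 54/221 54/222 54/223 52/225 52/226 51/226 55/219 55/217 55/205
324 33/48 32/47 30/47 30/46 30/46 30/45 30/45 32/45 31/45 33/45 31/46 33/46 32/46 31/47 33/47
```

carry_out(
  motion=[
    [[0.0105,0.001,-0.03],0.0],
    [[0.0105,0.001,-0.07],0.0],
    [[0.0105,0.001,-0.105],0.0],
    [[0.0105,0.001,-0.123],0.0],
    [[0.0105,0.001,-0.123],0.0],
    [[0.0105,0.001,-0.123],0.0],
  ],
)

```text
time: 23.55
position: [0.4984, 0.3042, 0.0578]
tool_rot: [2.141, 2.299, -0.003]
ft_force: [-0.3, 0.2, 0.7]
grip_width: 0.998
```

carry_out(
  motion=[
    [[0.0,0.0,0.0],0.0],
    [[0.0,0.0,0.0],0.0],
    [[0.0,0.0,0.0],0.0],
    [[0.0,0.0,0.0],0.0],
    [[0.0,0.0,0.0],0.0],
    [[0.0,0.0,0.0],0.0],
    [[0.0,0.0,0.03],0.0],
    [[0.0,0.0,0.065],0.0],
    [[0.0,0.0,0.098],0.0],
    [[0.0,0.0,0.1],0.0],
    [[0.0,0.0,0.1],0.0],
  ],
  grip=1,
  squeeze=8,
)

```text
time: 24.65
position: [0.4992, 0.3049, 0.1592]
tool_rot: [-2.141, -2.299, -0.003]
ft_force: [-0.3, -0.0, -1.4]
grip_width: 0.63
```

```bash
sed -i 's/(.3,1.3)/(-.4,1.1)/' fit.py; python3 -c "
from fit import *
run()"
```

```text
t 24.65 tcp [0.4992 0.3049 0.1592] p [ 0.0026  0.0412 -0.1406] deg -8.053473861863754 cost [np.float64(58.0), np.float64(22.25)] [np.int64(280), np.int64(4328)]
bottom [0.5018 0.3051 0.2194] mouth [0.4878 0.3041 0.1204] mouth-tcp [-0.0114 -0.0008 -0.0388] G axial 0.04116134982681085 G perp 0.0031977105012553028
```

carry_out(
  motion=[
    [[0.02,0.001,0.0],0.0],
    [[0.045,0.002,0.0],0.0],
    [[0.0555,0.0029,0.0],0.0],
    [[0.0555,0.0029,-0.02],0.0],
    [[0.0555,0.0029,-0.035],0.0],
    [[0.046,0.002,-0.035],0.0],
    [[0.037,0.0015,-0.035],0.0],
    [[0.0275,0.001,-0.032],0.0],
    [[0.0175,0.0001,-0.029],0.0],
    [[0.0077,-0.0006,-0.0287],0.0],
    [[-0.0023,-0.0013,-0.0295],0.0],
    [[-0.0115,-0.002,-0.032],0.0],
    [[-0.0209,-0.0026,-0.0358],0.0],
    [[-0.0209,-0.0026,-0.0358],0.0],
    [[-0.0209,-0.0026,-0.0358],0.0],
    [[-0.0209,-0.0026,0.0],0.0],
    [[-0.0209,-0.0026,0.042],0.0],
    [[-0.0209,-0.0026,0.042],0.0],
    [[-0.0209,-0.0026,0.042],0.0],
    [[-0.0209,-0.0026,0.042],0.0],
  ],
  squeeze=6,
)

```text
time: 26.75
position: [0.4773, 0.3016, 0.1992]
tool_rot: [-2.141, -2.299, 0.004]
ft_force: [-0.7, -0.4, -1.4]
grip_width: 0.624
```

```bash
python3 -c "
from fit import *
print(get_state()['grip_width'],get_state()['ft_force'])
run('fit3.png',prof=1)"
```

```text
0.6242007138129707 [-0.667  -0.3933 -1.4351]
20 119.5 [-0.0058  0.0295]
25 85.75 [-0.007   0.0325]
30 84.0 [-0.0082  0.0342]
35 81.25 [-0.0096  0.0375]
40 84.0 [-0.0106  0.0385]
45 98.5 [-0.0112  0.0376]
50 112.0 [-0.0121  0.0371]
55 133.75 [-0.0121  0.033 ]
t 26.75 tcp [0.4773 0.3016 0.1992] p [-0.0079  0.0345  0.516 ] deg 29.565905080379242 cost [np.float64(70.0), np.float64(3.75)] [np.int64(1382), np.int64(5824)]
bottom [0.4695 0.3011 0.2527] mouth [0.5187 0.3046 0.1657] mouth-tcp [ 0.0414  0.003  -0.0335] G axial 0.03390360010201442 G perp -0.010178932748861905
```

```bash
python3 - <<'E'
from fit import *
s=get_state(); G=np.array(s['position'])+[0,0,.019]; o=[]
for n,fish,R in(('scene',0,40),('wrist',1,100),('top',0,40)):
    d=snap(n); u,v=proj(d,G,fish)
    k=400/(2*R); M=np.float32([[k,0,-k*(u-R)],[0,k,-k*(v-R)]])
    im=cv2.warpAffine(d['pixels'],M,(400,400),flags=cv2.INTER_CUBIC)
    for B,th,c in((G+f*-.0079+Z*.0345,np.radians(29.6),(0,0,255)),(G+f*-.0107+Z*.0312,np.radians(39),(255,0,0))):
        m=cv2.warpAffine(sil(d,fish,B,th,(480,640))*255,M,(400,400)); cs=cv2.findContours((m>127).astype(np.uint8),0,1)[0]; cv2.drawContours(im,cs,-1,c,1)
    o.append(im)
cv2.imwrite('pics/v12.png',cv2.resize(np.vstack([np.hstack(o[:2])]),(800,400)))
cv2.imwrite('pics/v12.png',np.vstack([np.hstack(o[:2]),np.hstack([cv2.resize(o[2],(200,200)),np.zeros((200,600,3),np.uint8)])]))
E
```

```text
(no output)
```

View pics/v12.png

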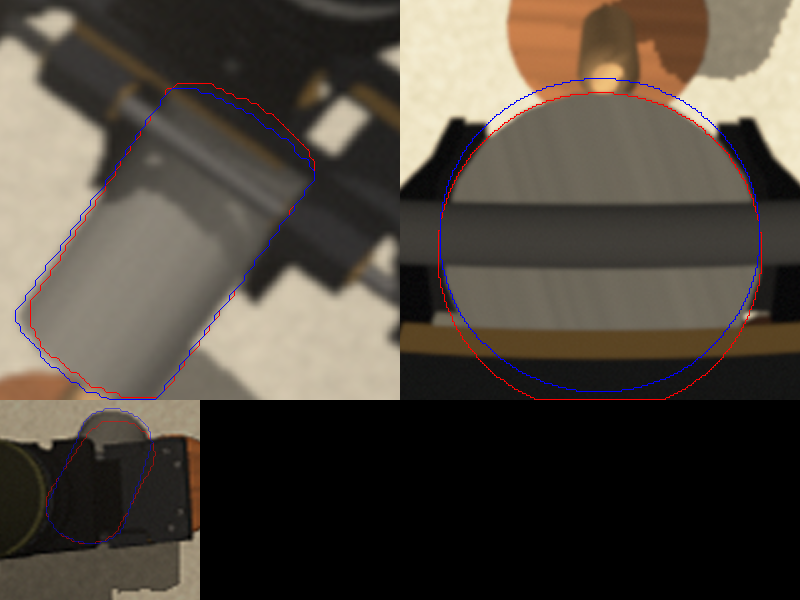

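```bash
python3 - <<'E'
from h import *
d=np.load('pics/top.npz'); s=get_state(); u,v=proj(d,np.array(s['position'])+[0,0,.019]).astype(int); print(u,v)
h=cv2.cvtColor(d['pixels'],cv2.COLOR_BGR2HSV)
for y in range(v-42,v-14,3): print(y,' '.join('%d/%d'%tuple(h[y,x,1:]) for x in range(u-14,u+30,3)))
E
```

```text
152 288
246 58/163 60/162 59/161 57/165 63/162 61/160 56/165 59/160 57/162 59/159 60/161 56/165 54/165 50/164 60/166
249 61/163 62/161 55/161 58/162 59/160 59/161 58/164 62/161 55/162 59/163 57/166 61/154 62/161 58/162 61/155
252 61/160 58/164 59/155 62/160 61/159 59/163 60/166 61/166 59/164 61/159 54/164 59/163 61/160 54/164 59/159
255 59/164 55/162 61/162 61/154 59/116 48/79 51/80 51/85 53/91 60/120 55/166 59/164 58/164 57/162 59/163
258 58/162 61/160 61/154 57/103 50/76 57/85 50/87 47/87 49/84 57/81 36/84 63/165 61/162 59/163 58/162
261 61/160 60/162 60/161 49/67 48/79 53/86 48/90 50/86 55/84 50/81 45/74 61/88 60/162 60/157 61/159
264 56/181 61/137 58/62 51/45 49/88 53/86 55/88 49/83 46/84 51/80 50/72 50/51 61/146 120/89 120/72
267 64/24 53/24 66/27 61/25 71/18 50/92 50/51 45/45 47/38 21/37 30/34 34/30 23/33 35/36 34/37
270 55/23 64/24 51/25 59/26 64/20 51/65 25/31 35/36 38/34 28/36 30/34 27/38 28/37 39/33 35/59
273 47/27 61/25 43/24 55/23 51/20 34/45 51/25 59/26 30/34 28/36 28/36 47/38 28/36 31/33 29/35
```

```bash
python3 - <<'E'
t=open('fit.py').read()
t=t.replace("        hsv=cv2.cvt","        if n=='top': ys,xs=slice(v-45,v-22),slice(u-35,u+35)\n        hsv=cv2.cvt")
t=t.replace("        cup=cv2.morph","        if n=='top': W=cv2.cvtColor(d['pixels'],cv2.COLOR_BGR2HSV)[...,2]; cup=(W>60)&(W<110); bg=W>130\n        cup=cv2.morph")
t=t.replace("1/(4 if fish else 1)","dict(scene=1,wrist=.25,top=3)[n]").replace("names=('scene','wrist')","names=('scene','wrist','top')").replace("(-.4,1.1)","(.2,1.1)")
open('fit.py','w').write(t)
E
python3 -c "
from fit import *
run(prof=1)"
```

```text
20 725.5 [-0.0046  0.0277]
25 512.5 [-0.0067  0.0329]
30 298.0 [-0.0075  0.0349]
35 115.25 [-0.0088  0.0372]
40 227.0 [-0.0106  0.0386]
45 464.25 [-0.0122  0.04  ]
50 708.0 [-0.0227  0.0188]
55 804.5 [-0.0267  0.0134]
t 27.0 tcp [0.4776 0.3017 0.1996] p [-0.0095  0.0382  0.6317] deg 36.196536243338464 cost [np.int64(80), np.float64(4.5), np.int64(6)] [np.int64(1445), np.int64(5814), np.int64(237)]
bottom [0.4681 0.301  0.2568] mouth [0.527  0.3053 0.1761] mouth-tcp [ 0.0494  0.0036 -0.0235] G axial 0.03647042883535919 G perp -0.014908316333334167
```

carry_out(
  motion=[
    [[0.0194,0.0014,0.0],0.0],
    [[0.0194,0.0014,-0.04],0.0],
    [[0.0194,0.0014,-0.075],0.0],
    [[0.0194,0.0014,-0.083],0.0],
    [[0.0104,0.0007,-0.083],0.0],
    [[0.0033,0.0002,-0.083],0.0],
    [[0.0,0.0,-0.0842],0.0],
    [[-0.0024,-0.0002,-0.0852],0.0],
    [[-0.005,-0.0004,-0.0865],0.0],
    [[-0.008,-0.0006,-0.0878],0.0],
    [[-0.009,-0.0006,-0.0883],0.0],
    [[-0.009,-0.0006,-0.0883],0.0],
    [[-0.009,-0.0006,-0.05],0.0],
    [[-0.009,-0.0006,-0.01],0.0],
    [[-0.009,-0.0006,0.0],0.0],
    [[-0.009,-0.0006,0.0],0.0],
    [[-0.009,-0.0006,0.0],0.0],
  ],
)

```text
time: 28.85
position: [0.4682, 0.301, 0.1992]
tool_rot: [-2.141, -2.299, 0.003]
ft_force: [-0.4, -0.1, -1.4]
grip_width: 0.629
```

```bash
python3 -c "
from fit import *
print(get_state()['grip_width'],get_state()['ft_force'])
run(prof=1)"
```

```text
0.6285833220187094 [-0.3621 -0.1487 -1.4195]
20 991.5 [-0.0045  0.0269]
25 770.5 [-0.0055  0.0291]
30 528.25 [-0.0073  0.0336]
35 307.5 [-0.0081  0.0358]
40 102.0 [-0.0096  0.0367]
45 246.75 [-0.0119  0.0397]
50 477.0 [-0.0123  0.0365]
55 705.75 [-0.012   0.0326]
t 28.85 tcp [0.4682 0.301  0.1992] p [-0.0097  0.0369  0.711 ] deg 40.739398290944735 cost [np.int64(85), np.float64(1.0), np.int64(6)] [np.int64(1497), np.int64(5582), np.int64(328)]
bottom [0.4585 0.3003 0.2551] mouth [0.5236 0.305  0.1793] mouth-tcp [ 0.0554  0.004  -0.0198] G axial 0.03432638449450917 G perp -0.01672469137093642
```

carry_out(
  motion=[
    [[0.0234,0.0017,0.0],0.0],
    [[0.0234,0.0017,-0.04],0.0],
    [[0.0234,0.0017,-0.075],0.0],
    [[0.0234,0.0017,-0.0854],0.0],
    [[0.014,0.001,-0.0854],0.0],
    [[0.0064,0.0005,-0.0854],0.0],
    [[0.003,0.0002,-0.087],0.0],
    [[0.0,0.0,-0.0888],0.0],
    [[-0.003,-0.0002,-0.0903],0.0],
    [[-0.006,-0.0004,-0.092],0.0],
    [[-0.0065,-0.0005,-0.092],0.0],
    [[-0.0065,-0.0005,-0.092],0.0],
    [[-0.0065,-0.0005,-0.05],0.0],
    [[-0.0065,-0.0005,-0.01],0.0],
    [[-0.0065,-0.0005,0.0],0.0],
    [[-0.0065,-0.0005,0.0],0.0],
    [[-0.0065,-0.0005,0.0],0.0],
  ],
)

```text
time: 30.7
position: [0.4618, 0.3005, 0.1992]
tool_rot: [-2.141, -2.299, 0.003]
ft_force: [-1.1, -1.4, -1.0]
grip_width: 0.629
```

```bash
python3 -c "
from fit import *
print(get_state()['grip_width'],get_state()['ft_force'])
run(prof=1)"
```

```text
0.6290056243765944 [-1.0862 -1.4302 -0.9943]
20 1167.5 [-0.0038  0.0262]
25 954.0 [-0.0054  0.0309]
30 702.0 [-0.007   0.0342]
35 462.0 [-0.0079  0.0358]
40 229.75 [-0.0093  0.0377]
45 101.25 [-0.0105  0.0378]
50 312.25 [-0.0122  0.0385]
55 538.5 [-0.0119  0.0339]
t 30.7 tcp [0.4618 0.3005 0.1992] p [-0.0106  0.038   0.7871] deg 45.09672555060072 cost [np.int64(96), np.float64(1.25), np.int64(0)] [np.int64(1551), np.int64(5387), np.int64(381)]
bottom [0.4512 0.2997 0.2563] mouth [0.5219 0.3048 0.1857] mouth-tcp [ 0.0601  0.0043 -0.0136] G axial 0.03434386316030502 G perp -0.01947237134213254
```

carry_out(
  motion=[
    [[0.0,0.0,0.0],0.0],
    [[0.0,0.0,0.0],0.0],
    [[0.002,-0.005,0.0],0.0],
    [[0.007,-0.016,0.0],0.0],
    [[0.015,-0.034,0.0],0.0],
    [[0.025,-0.056,0.0],0.0],
    [[0.035,-0.079,0.0],0.0],
    [[0.045,-0.101,0.0],0.0],
    [[0.055,-0.123,0.0],0.0],
    [[0.065,-0.145,0.0],0.0],
    [[0.075,-0.167,0.0],0.0],
    [[0.084,-0.188,-0.003],0.0],
    [[0.091,-0.204,-0.006],0.0],
    [[0.096,-0.215,-0.01],0.0],
    [[0.099,-0.221,-0.014],0.0],
    [[0.099,-0.221,-0.0157],0.0],
    [[0.099,-0.221,-0.0157],0.0],
    [[0.099,-0.221,-0.0157],0.0],
    [[0.099,-0.221,-0.0157],0.0],
  ],
  squeeze=15,
)

```text
time: 32.75
position: [0.5614, 0.081, 0.185]
tool_rot: [-2.139, -2.301, -0.001]
ft_force: [-0.0, 0.5, -0.7]
grip_width: 0.625
```

```bash
python3 -c "
from fit import *
s=get_state();print(s['grip_width'],s['ft_force'],s['tool_rot'])
run(prof=1,save='fin.png')
run(names=('scene','top'))
d=snap('top','topf.png')"
```

```text
0.6252442062012025 [-0.0344  0.4717 -0.6617] [-2.1389 -2.3007 -0.0007]
20 1663.5 [-0.0039  0.0302]
25 1575.5 [-0.0056  0.0326]
30 1486.0 [-0.0067  0.0352]
35 1405.0 [-0.0077  0.0359]
40 1346.25 [-0.0089  0.037 ]
45 1340.5 [-0.0102  0.0381]
50 1375.5 [-0.0106  0.0361]
55 1417.5 [-0.0117  0.0354]
t 32.75 tcp [0.5614 0.081  0.185 ] p [-0.0096  0.0365  0.7584] deg 43.4507818304374 cost [np.int64(150), np.float64(1.25), np.int64(1182)] [np.int64(1275), np.int64(2000), np.int64(394)]
bottom [0.5518 0.0803 0.2405] mouth [0.6204 0.0852 0.168 ] mouth-tcp [ 0.059   0.0043 -0.0171] G axial 0.033112414321157115 G perp -0.018175538320527547
t 32.9 tcp [0.5615 0.0804 0.185 ] p [-0.0128  0.0322  0.8089] deg 46.343956670082335 cost [np.int64(151), np.int64(1137)] [np.int64(1268), np.int64(379)]
bottom [0.5487 0.0795 0.2362] mouth [0.6208 0.0847 0.1672] mouth-tcp [ 0.0594  0.0043 -0.0179] G axial 0.03148315724710733 G perp -0.01440214000515519
```

carry_out(
  motion=[
    [[0.0,-0.001,-0.001],0.0],
    [[0.0,-0.001,-0.001],0.0],
    [[0.0,-0.001,-0.001],0.0],
    [[0.0,-0.001,-0.001],0.0],
    [[0.0,-0.001,-0.001],0.0],
    [[0.0,-0.001,-0.001],0.0],
    [[0.0,-0.001,-0.001],0.0],
    [[0.0,-0.001,-0.001],0.0],
    [[0.0,-0.001,-0.001],0.0],
    [[0.0,-0.001,-0.001],0.0],
  ],
)

```text
time: 34.05
position: [0.5615, 0.0789, 0.1839]
tool_rot: [-2.141, -2.299, -0.0]
ft_force: [-0.3, 0.4, -1.3]
grip_width: 0.624
```

```bash
python3 - <<'E'
from fit import *
s=get_state();print(s['grip_width'],s['ft_force'],abs(s['qd']).max())
run(names=('scene','wrist'))
a=cv2.imread('pics/scene0.png').astype(int); b=np.load('pics/scene.npz')['pixels'].astype(int); df=abs(a-b).mean(2)
for n,(x,y) in dict(dish=(373,221),tin=(228,227),mill=(445,442),salt=(365,373),jam=(203,156),fork=(298,262),purple=(524,385),camera=(315,333)).items(): print(n,df[y-12:y+12,x-12:x+12].mean().round(1),end=' ')
S=np.load('pics/scene.npz'); u,v=proj(S,[.496,.113,.112]).astype(int); print('\nwet top px',u,v,b[v-4:v+5:4,u-4:u+5:4].tolist(), 'full-peg dry px was',a[318,469].tolist())
u,v=proj(S,[.496,.113,.06]).astype(int); print(u,v,b[v,u])
E
```

```text
0.6237282542472256 [-0.2805  0.409  -1.2664] 0.002477996206058402
t 34.05 tcp [0.5615 0.0789 0.1839] p [-0.0101  0.0373  0.7836] deg 44.89674948904969 cost [np.int64(149), np.float64(2.25)] [np.int64(1264), np.int64(1978)]
bottom [0.5514 0.0782 0.2402] mouth [0.6218 0.0833 0.1694] mouth-tcp [ 0.0603  0.0043 -0.0145] G axial 0.033599742989112516 G perp -0.019178722885466723
dish 70.6 tin 23.4 mill 9.8 salt 23.3 jam 16.0 fork 24.1 purple 12.4 camera 9.3 
wet top px 401 258 [[[40, 44, 47], [46, 50, 53], [57, 63, 67]], [[40, 45, 48], [46, 51, 55], [91, 100, 105]], [[48, 54, 56], [85, 94, 99], [88, 96, 101]]] full-peg dry px was [128, 141, 148]
398 271 [80 88 92]
```

```bash
python3 - <<'E'
from h import *
for nm,L in (('scene',dict(tin=(228,227),mill=(445,442),salt=(365,373),jam=(203,156),fork=(298,262),bg=(120,330))),('top',dict(dish=(327,312),tin=(416,198),mill=(130,200),salt=(216,197),jam=(514,225),fork=(340,227),purple=(117,283),camera=(268,188)))):
    a=cv2.imread(f'pics/{nm}0.png',0); b=cv2.cvtColor(snap(nm)['pixels'],cv2.COLOR_BGR2GRAY)
    for n,(x,y) in L.items():
        r=cv2.matchTemplate(b[y-30:y+30,x-30:x+30],a[y-20:y+20,x-20:x+20],cv2.TM_CCOEFF_NORMED); i=np.unravel_index(r.argmax(),r.shape); print(nm,n,i[0]-10,i[1]-10,round(float(r.max()),2))
E
```

```text
scene tin 0 0 1.0
scene mill 0 0 1.0
scene salt 0 0 1.0
scene jam 0 0 1.0
scene fork 0 0 1.0
scene bg 0 0 0.98
top dish 0 0 1.0
top tin 0 0 1.0
top mill 0 0 1.0
top salt -10 -8 0.24
top jam 0 0 1.0
top fork 0 0 1.0
top purple 0 0 1.0
top camera 0 0 0.87
```

Nothing else has moved: the salt pot is hidden in the top view but unmoved in the scene view. I'm handing the job in.

```bash
python3 -c "
from h import *
print(ticket.close_job())"
```

```text
the job is handed in; nothing more can be done
None
```

I stood the wet cup upside down over the bare peg and let go of it. I then lifted the dry cup off its peg, tilted it and handed the job in at about 34 s, still holding it before the lens. The tool only turns about the vertical, so I turned both cups in the grip by pushing them against the drainer pegs.

**Dry cup:**
- **Tilt and aim:** The last fit from the scene and wrist pictures gives a tilt of 44.9° (target 45°). The mouth centre is at (0.622, 0.083, 0.169), about 1 mm from the target 12 cm out on the lens axis. The heading was set by turning the jaws to match the camera head, not measured on the cup itself.
- **Stillness:** The arm was at rest, with a grip of 15 N.
- **Second try:** My first tilt fell short at about 30°, so I put the cup back on its peg, gripped it again and tilted it in three pushes. The cup slipped in the pads, so it is held about 19 mm off its axis, but it stayed steady.

**Wet cup:** A wrist picture taken just after release showed its closed end where a seated cup's should be. At the end I only sampled its expected pixels in the scene view. They were grey, but that is a weak check because the gripper is close to that line of sight.

**Other things:** The tin, fork, jar, mill, dish and purple cup showed no shift against the first pictures.

**Checks that failed or disagreed:**
- **Top view in the final fit:** it picked up the wrong object at the last pose and was left out.
- **Salt pot:** it was hidden in the top view but unmoved in the scene view.
- **Camera stand:** it was partly hidden in the top view, with a weaker match (0.87) and no shift.

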